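# Clamp a blank in the bench fixture and lock it

### The arm

A 6-joint arm with a two-finger parallel gripper is mounted at the origin on the work surface; the furniture and walls round the work are solid. World frame = base frame: x ahead of the robot, y to its left, z up, the work surface at z = 0. Lengths are in mm, angles in rad, forces in N, time in s.
With the tool pointing down it reaches from about 300 to 775 mm from the base axis. Payload 14.6 kg.
Tool frame: the origin (TCP) lies at the very end of the fingers, on their centre line; the grasp point (between the pads) lies 19 mm behind it; z points along the fingers, y is the line along which they close (so a half turn about z gives the same grasp; the last joint's range is limited). The gripper opens to 94 mm and grips with 3 to 60 N. Pads are 16 mm wide; open, the fingers measure 119 mm over their backs; the gripper's body (75 mm by 177 mm) begins 78 mm behind the grasp point.
Start: joints at [-1.332, 0.3, 1.521, -0, 1.321, -0.067], TCP at [165.574, -524.475, 205.446] pointing down, gripper open.
Joint ranges: [-3.03, 3.03], [-0.79, 2.21], [0.23, 2.52], [-1.04, 4.18], [0, 3.07], [-2.55, 2.55]. Speed limits (rad/s): [2.22, 2.22, 2.57, 3.14, 3.14, 3.14].

### API

Orientations are given as [roll, pitch, yaw] about the fixed x, y, z axes, in that order (R = Rz(yaw) Ry(pitch) Rx(roll)).
In Python, from cell import manip gives the robot as it stands.
- The arm moves only by the tool servo_tool, never from a script. Its argument "motion" is a list that holds one entry, the list of rows, each a list of 7 numbers: the shift along the world's x, y, z as a fraction of full scale, then the turn, a rotation vector about the world's x, y, z as a fraction of full scale, then the closure, from 0 (fully open) to 1 (shut). In form: [[[x, y, z, rx, ry, rz, gripper], ...]]. A call has 1 to 10 rows; each row is the pose to reach, as a shift and turn from the pose commanded when the call began, turning the shorter way round; what a row does not reach only later rows make up. Full scale, the value 1, is 0.5 m for a shift and pi rad for a turn. A row lasts 1/10 s, in which the tool goes at most 50 mm and 8.59 degrees, less where a joint would pass 70% of its speed; a pose out of reach is approached as far as the arm can. A call with a number of a shift or a turn outside -1 to 1 is refused whole. A call with a gripper value outside its range is refused whole. The fingers move at their own pace and stop on an object; "newtons" is the grip in N (left out, the last holds). Time passes only in rows, so rows that repeat a pose let the fingers close. It gives the time, the measured TCP pose, the force, the opening and the grip force at its end, in the units of the state.
- manip.read_state(): the state, without advancing time (a new reading comes with each control period).
- manip.camera(name): name is "scene" or "top" or "wrist"; returns a dict with "frame" (384x512x3 uint8, red, green, blue), "range_z" (384x512 float32, mm along the optical axis (not along the pixel's ray), 0 where there is no reading), "vfov" (degrees; the focal length in pixels is half the picture's height over the tangent of half this angle, whatever the lens; pixels are square), "cx", "cy" (the principal point, pixels), "cam_to_world" (4x4, takes a point from camera to world coordinates). Camera axes: x right, y down, z forward; pixel columns grow to the right and rows downward; lengths in mm; the calibration is good to about 2 mm. A picture is of the moment at which its call begins.
- manip.sign_off(): hands the job in; it is judged then, once.
The state is a dict: "clock": time; "joints": joint angles; "qd": joint speeds; "effort": joint torques, N m; "eef_pos": TCP position; "eef_rot": TCP orientation; "wrist_force": force on the tool from outside, world axes, zero at the start; "moment": the same for the moment, N m; "finger_gap": finger opening in mm; "finger_force": force on a finger pad.
Only numpy, scipy, OpenCV 4.12 (cv2) and the standard library are available. Lean on these libraries where they do the work, as an engineer would, in place of code of your own. Each camera call takes 0.05 s, during which the arm holds its last target. There are 200 camera calls.

### The job

Set the cork sanding block off the clamping fixture, flat on the worktop, lay the red-brown offcut that lies beside the fixture flat and centred on the fixture's bed, lengthwise between stop and jaw, and slide the blue jaw up until the offcut is held end to end against the fixed stop. Then turn the orange lock knob clockwise until it suddenly becomes stiff, give it about 30 degrees more from that point, no further, and let go. Leave the pale offcut and the white glue bottle where they are.

Things in the scene. Friction and masses are not known exactly. Their poses are not given: they have to be found in the camera images.
- fixture: Clamping fixture fixed to the worktop: plywood bed 120 x 350 x 18 mm, long side along its y. Origin on the worktop; the bed spans x -60..60, y -165..185 mm, its top is at z = 18 mm. The aluminium fixed stop (70 mm wide in x, 36 mm above the bed) faces +y; its face is at y = -135 mm. A dark steel guide block (68 x 45 mm, top at z = 58 mm) at y = 112 carries the lock knob. The blue jaw slides along y between them.
- bed_center (a point): Point on the bed's top, at fixture x 0, y -90 mm: where the centre of the red-brown offcut's underside lies once it is clamped. Axes as the fixture's.
- jaw (a joint): Travel of the blue jaw towards the fixed stop (fixture -y), in m, 0 fully open to 0.085; starts between 0 and 0.02. The clamping face (70 mm wide, 36 mm above the bed) is at fixture y = 25 mm - travel, so it meets the 90 mm offcut lying against the stop at travel 0.070. Slides stiffly (about 3 N) and stays where it is left.
- jaw_handle (a point): Middle of the upright black round handle on the jaw's top, 18 mm thick, 48 mm tall; this point is 24 mm below its top, 84 mm above the worktop; it lies 12.5 mm behind (fixture +y of) the clamping face. Axes as the fixture's. Grip it or push it.
- knob_grip (a point): Point to grip on the orange bar of the lock knob, on its upright turning axis, 93 mm above the worktop. The bar is 70 mm long along this point's x, 16 mm thick along its y and 26 mm tall (80 to 106 mm above the worktop), on a 44 mm black disc. Turns clockwise seen from above to tighten.
- lock_knob (a joint): Slack of the lock knob taken up, rad, grows clockwise. Starts between 0.3 and 1.0; turns easily (0.03 N m) up to 1.2, where the screw bites and the needed torque jumps, within a few degrees (an elastic wind-up of 4 N m per rad, felt also at rest while the knob is held), to about 0.3 N m. On letting go the wind-up of about 4 degrees springs back, nothing else. The reading stays at 1.2 unless the knob is turned back (loosened).
- lock_screw (a joint): Turn of knob and screw together after the bite, rad, clockwise; 0 until the bite, stays where it is left. 0.52 is the wanted 30 degrees.
- sanding_block: Brown cork sanding block 60 x 112 x 32 mm (x, y, z), origin in the centre of its underside; starts lying on the fixture's bed, nearly parallel to it. The bare worktop just right of the fixture and in front of the green mat (around x 0.425, y -0.30, z 0) is free to set it down.
- red_offcut: Red-brown hardwood offcut (the blank) 45 x 90 x 22 mm (x, y, z), origin in the centre of its underside; lies on a 4.7 mm mat on the worktop, on the grey mat left of the fixture or on the green mat right of it.
- pale_offcut: Pale hardwood offcut 60 x 70 x 28 mm, origin in the centre of its underside; lies on the mat on the other side of the fixture. A bystander.
- glue_bottle: White glue squeeze bottle, 60 mm thick, 234 mm tall, upright behind the fixture, origin in the centre of its underside. A bystander.
Mind the look-alikes: they are no part of the job. Of the things that look like the red_offcut, the smaller one is meant.

How it is judged:
By the outcome, as a careful person would: the job done as asked, in the order asked, and still so for the second after the job is handed in, with the robot touching nothing.
It also fails if it takes over 72 s, if anything falls off the work surface, if the arm or the gripper's body presses on something with over 40 N, if the wrist force passes 120 N, or if a joint passes its speed limit or range.

## Working session

There is one attempt and no reset: what is moved stays moved. The work goes in short steps, Python scripts to look and compute and a tool call to move; the robot and the scene stay as the last step left them, time stands still between calls to the robot, and variables do not carry over. Pictures are saved under pics/ and viewed, at most 10 in all, crops included, and the job is handed in when it is done.

Besides the shell and the picture viewer there is one more tool, called after "Call:" as name(argument=value, ...) on one line, values as JSON. servo_tool: Moves the arm, as the interface text tells. Its arguments: {"type":"object","properties":{"motion":{"type":"array"},"newtons":{"type":"number"}},"required":["motion"]}

```bash
mkdir -p pics; ls; cat > h.py <<'E'
import numpy as np, cv2
from cell import manip
def cam(n):
    c=manip.camera(n); f=192/np.tan(np.radians(c['vfov'])/2); z=c['range_z']
    v,u=np.mgrid[:384,:512]; P=np.stack([(u-c['cx'])/f*z,(v-c['cy'])/f*z,z,np.ones_like(z)],-1)@np.array(c['cam_to_world']).T
    P=P[...,:3]; P[z==0]=np.nan
    return c,P
def save(n,img): cv2.imwrite('pics/'+n,img[...,::-1])
E
python3 - <<'E'
from h import *
for n in('top','scene'):
    c,P=cam(n); np.savez(n+'.npz',f=c['frame'],P=P); save(n+'0.png',c['frame'])
    print(n,np.array(c['cam_to_world']).round(3).tolist(),c['vfov'])
print(manip.read_state())
E
```

```text
pics
top [[0.027, -0.998, 0.064, 459.86], [-1.0, -0.027, 0.003, 183.561], [-0.001, -0.064, -0.998, 2033.482], [0.0, 0.0, 0.0, 1.0]] 42.12842038938994
scene [[-0.575, -0.387, 0.721, -611.904], [-0.818, 0.282, -0.501, 1029.257], [-0.009, -0.878, -0.479, 868.825], [0.0, 0.0, 0.0, 1.0]] 53.13799759776467
{'clock': 0.1, 'joints': array([-1.33159508e+00,  3.00396743e-01,  1.52154467e+00, -5.96935238e-06,
        1.32073471e+00, -6.65933255e-02]), 'qd': array([ 0.00041089, -0.00120137, -0.00271931,  0.00127406, -0.00061612,
        0.00010241]), 'effort': array([ 1.75353922e-03, -5.32645261e+01, -3.53283119e+01,  7.09377229e-02,
        2.34889443e-02, -6.12044687e-05]), 'eef_pos': array([ 165.51642549, -524.23528526,  204.94252849]), 'eef_rot': array([-3.14051119e+00, -6.63297346e-05,  3.05796013e-01]), 'wrist_force': array([ 0.3466729 ,  0.49708834, -0.54693718]), 'moment': array([0.06548816, 0.01387967, 0.01580316]), 'finger_force': 0.0, 'finger_gap': 94.06659071768162}
```

```bash
python3 - <<'E'
from h import *
d=np.load('top.npz');f=d['f'];P=d['P']
# rectified top view: crop by area of interest
m=(P[...,0]>200)&(P[...,0]<800)&(P[...,1]>-500)&(P[...,1]<400)&(P[...,2]<300)
v,u=np.where(m);print(v.min(),v.max(),u.min(),u.max())
r=f[v.min():v.max()+1,u.min():u.max()+1];s=min(800/r.shape[1],600/r.shape[0]);print(s)
save('topc.png',cv2.resize(r,None,fx=s,fy=s,interpolation=cv2.INTER_CUBIC))
E
```

```text
126 294 210 440
3.463203463203463
```

View pics/topc.png

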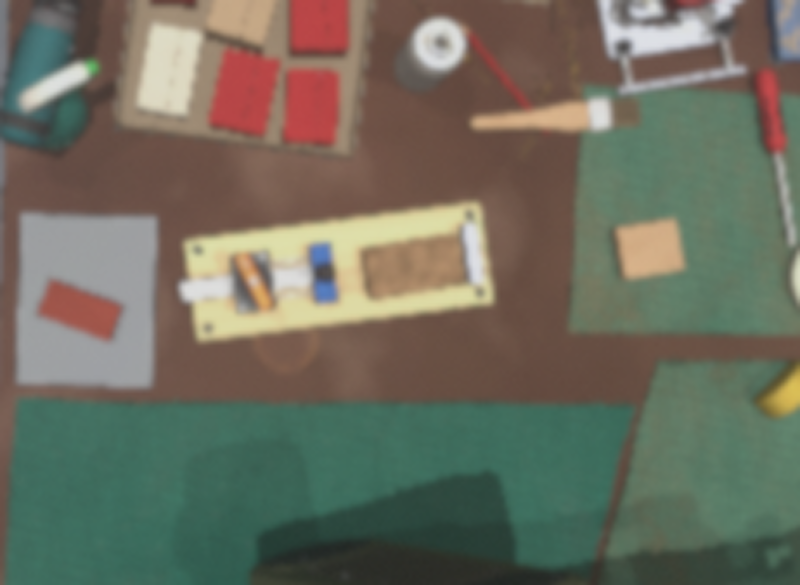

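View pics/scene0.png

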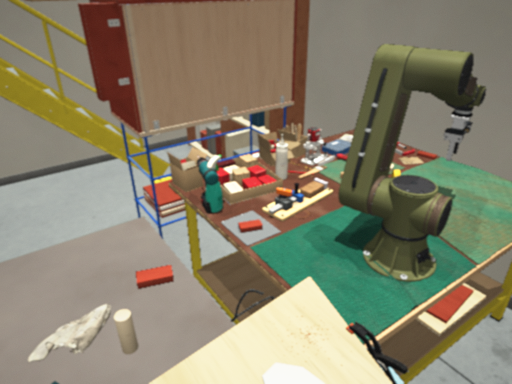

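The top crop shows the grey mat with the red-brown offcut at (80,309), the fixture with knob (253,280), jaw (323,272), cork (413,266) and stop (472,252), the pale offcut at (650,248) and the bottle at (438,45). Look-alikes are the red blocks in the tray at (245,92), (312,105) and (320,25), plus one on the floor. The one on the mat beside the fixture fits. Next I measure sizes and take an enlarged crop.

```bash
cat >> h.py <<'E'
def rect(P,m,zr=None):
    q=P[m]; q=q[np.isfinite(q).all(1)]
    if zr: q=q[(q[:,2]>zr[0])&(q[:,2]<zr[1])]
    (x,y),(w,h),a=cv2.minAreaRect(q[:,:2].astype(np.float32))
    b=cv2.boxPoints(((x,y),(w,h),a)); e=[b[1]-b[0],b[2]-b[1]]; L=max(e,key=np.linalg.norm)
    ang=np.degrees(np.arctan2(L[1],L[0]))%180
    return dict(c=(round(x,1),round(y,1)),size=(round(max(w,h),1),round(min(w,h),1)),ang=round(float(ang),1),z=np.percentile(q[:,2],[10,50,90]).round(1),n=len(q),mean=q.mean(0).round(1))
E
python3 - <<'E'
from h import *
d=np.load('top.npz');f=d['f'];P=d['P']
hsv=cv2.cvtColor(f,cv2.COLOR_RGB2HSV)
def box(x0,y0,x1,y1):
    s=3.4632;m=np.zeros((384,512),bool);m[126+int(y0/s):126+int(y1/s)+1,210+int(x0/s):210+int(x1/s)+1]=1;return m
H,S,V=[hsv[...,i].astype(int) for i in range(3)]
for n,bx in dict(mat=(25,265,135,350),t1=(205,45,280,140),t2=(283,66,340,147),t3=(288,0,350,55)).items():
    print(n,rect(P,box(*bx)&((H<8)|(H>172))&(S>110)))
bed=box(170,190,500,350)
print('bed',rect(P,bed&(H>20)&(H<32)&(S>60)&(V>150)))
print('blue',rect(P,bed&(H>100)&(H<125)&(S>120)))
print('orange',rect(P,bed&(H>8)&(H<20)&(S>150)&(V>150),(90,115)))
print('cork',rect(P,box(350,225,470,310),(42,60)))
c=f[126+70:126+102,210:210+48];save('crop_red.png',cv2.resize(c,None,fx=12,fy=12,interpolation=cv2.INTER_CUBIC))
E
```

```text
mat {'c': (469.5, 318.4), 'size': (82.6, 36.3), 'ang': 69.9, 'z': array([19.2, 26.3, 33.9]), 'n': 185, 'mean': array([469. , 318.6,  26.6])}
t1 {'c': (729.4, 134.5), 'size': (100.2, 67.9), 'ang': 168.9, 'z': array([47.3, 55.6, 61.4]), 'n': 390, 'mean': array([725.8, 135.5,  54.3])}
t2 {'c': (710.9, 57.1), 'size': (86.0, 60.8), 'ang': 0.8, 'z': array([43.5, 50.1, 57.1]), 'n': 328, 'mean': array([710.9,  56.9,  50.2])}
t3 {'c': (802.2, 50.2), 'size': (65.0, 60.0), 'ang': 92.0, 'z': array([58.8, 64.7, 72. ]), 'n': 262, 'mean': array([801.7,  50.6,  64.5])}
bed {'c': (522.9, 18.1), 'size': (354.1, 121.1), 'ang': 98.6, 'z': array([10.9, 18.6, 25.3]), 'n': 1231, 'mean': array([520.2,  24.5,  18.2])}
blue {'c': (518.5, 40.0), 'size': (53.2, 12.6), 'ang': 7.6, 'z': array([47.1, 56.4, 60.4]), 'n': 27, 'mean': array([516. ,  40.1,  54.6])}Traceback (most recent call last):
  File "<stdin>", line 12, in <module>
  File "h.py", line 15, in rect
    return dict(c=(round(x,1),round(y,1)),size=(round(max(w,h),1),round(min(w,h),1)),ang=round(float(ang),1),z=np.percentile(q[:,2],[10,50,90]).round(1),n=len(q),mean=q.mean(0).round(1))
                                                                                                               ~~~~~~~~~~~~~^^^^^^^^^^^^^^^^^^^
    return _quantile_unchecked(
        a, q, axis, out, overwrite_input, method, keepdims, weights)
    return _ureduce(a,
                    func=_quantile_ureduce_func,
    ...<5 lines>...
                    overwrite_input=overwrite_input,
                    method=method)
    r = func(a, **kwargs)
    result = _quantile(arr,
                       quantiles=q,
    ...<2 lines>...
                       out=out,
                       weights=wgt)
    slices_having_nans = np.isnan(arr[-1, ...])
                                  ~~~^^^^^^^^^
IndexError: index -1 is out of bounds for axis 0 with size 0
```

Call:
servo_tool(motion=[[[0.6,0.9,0.4,0,0,0.45,0],[0.6,0.9,0.4,0,0,0.45,0],[0.6,0.9,0.4,0,0,0.45,0],[0.6,0.9,0.4,0,0,0.45,0],[0.6,0.9,0.4,0,0,0.45,0],[0.6,0.9,0.4,0,0,0.45,0],[0.6,0.9,0.4,0,0,0.45,0],[0.6,0.9,0.4,0,0,0.45,0],[0.6,0.9,0.4,0,0,0.45,0],[0.6,0.9,0.4,0,0,0.45,0]]])

```text
clock: 1.1
eef_pos: [426.3, -132.4, 379.5]
eef_rot: [-3.142, 0.0, 1.725]
wrist_force: [-0.2, -0.2, 0.3]
finger_gap: 93.9
finger_force: 0.0
```

Call:
servo_tool(motion=[[[0.09,0.34,0.05,0,0,0,0],[0.09,0.34,0.05,0,0,0,0],[0.09,0.34,0.05,0,0,0,0],[0.09,0.34,0.05,0,0,0,0],[0.09,0.34,0.05,0,0,0,0],[0.09,0.34,0.05,0,0,0,0]]])

```text
clock: 1.7
eef_pos: [470.6, 35.8, 403.5]
eef_rot: [-3.141, 0.0, 1.721]
wrist_force: [-1.4, 0.8, -0.4]
finger_gap: 94.3
finger_force: 0.0
```

```bash
python3 - <<'E'
from h import *
d=np.load('top.npz');f=d['f']
c,P=cam('wrist');np.savez('w1.npz',f=c['frame'],P=P);save('w1.png',c['frame'])
print(np.array(c['cam_to_world']).round(2).tolist(),c['vfov'],manip.read_state()['eef_pos'],P[192,256],P[10,10],P[373,500])
c=f[196:228,210:258];save('crop_red.png',cv2.resize(c,None,fx=10,fy=10,interpolation=cv2.INTER_CUBIC))
E
```

```text
[[0.99, 0.14, 0.04, 460.69], [0.15, -0.96, -0.24, 104.98], [-0.0, 0.24, -0.97, 582.6], [0.0, 0.0, 0.0, 1.0]] 65.0131202884837 [470.55243041  35.19524633 403.54689852] [486.00475071 -38.17891435  17.88566146] [ 19.75431369 214.8564474    4.54660494] [514.30184452  64.61799169 535.27785582]
```

View pics/w1.png

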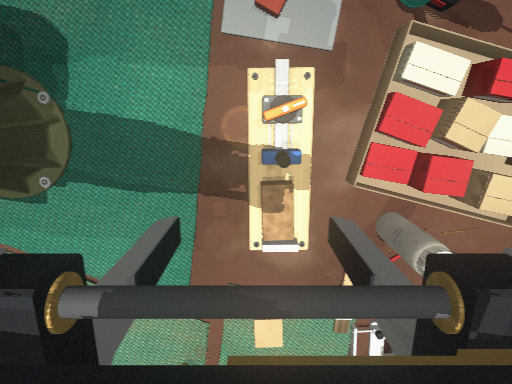

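View pics/crop_red.png

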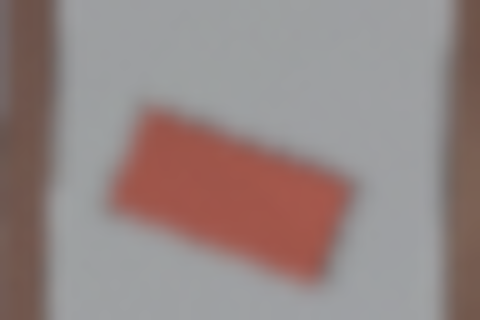

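The crop shows a single red-brown block, 45x90 and alone on the grey mat, so it is the one meant; the tray blocks are larger and not beside the fixture. The wrist view shows the bed at (248–314, 68–250), knob (284,108), jaw (282,157), cork (278,212) and stop (281,247). I'll measure on known-height planes.

```bash
cat >> h.py <<'E'
def plane(c,z):
    """world xyz of every pixel intersected with height z"""
    T=np.array(c['cam_to_world']);f=192/np.tan(np.radians(c['vfov'])/2)
    v,u=np.mgrid[:384,:512]; D=np.stack([(u-c['cx'])/f,(v-c['cy'])/f,np.ones(u.shape)],-1)@T[:3,:3].T
    return T[:3,3]+D*((z-T[2,3])/D[...,2])[...,None]
def big(m):
    n,l,s,_=cv2.connectedComponentsWithStats(m.astype(np.uint8)); return l==1+np.argmax(s[1:,4])
def hsvp(c):
    h=cv2.cvtColor(c['frame'],cv2.COLOR_RGB2HSV).astype(int); return h[...,0],h[...,1],h[...,2]
def bx(u0,v0,u1,v1):
    m=np.zeros((384,512),bool);m[v0:v1,u0:u1]=1;return m
E
python3 - <<'E'
from h import *
c,P=cam('wrist');H,S,V=hsvp(c)
b=bx(240,55,322,258)
bed=b&(H>18)&(H<34)&(S>50)&(V>120)
print('bed',rect(plane(c,18),big(bed)))
print('bedD',rect(P,big(bed)))
m=b&(H>100)&(H<125)&(S>110)
print('blue',rect(plane(c,54),big(m)), np.nanmedian(P[m],0))
m=bx(258,90,312,128)&(H>5)&(H<22)&(S>170)&(V>130)
print('orange',rect(plane(c,106),big(m)), np.nanpercentile(P[m],[10,50,90],axis=0).round(1))
m=bx(255,175,300,245)&(P[...,2]>44)&(P[...,2]<58)
print('cork',rect(plane(c,50),big(m)),rect(P,big(m)))
for v in range(170,256,6): print(v,c['frame'][v,281],P[v,281].round(0), plane(c,50)[v,281].round(0))
for uv in ((292,95),(272,115),(294,112)):print(uv,c['frame'][uv[1],uv[0]],P[uv[1],uv[0]].round(1))
E
```

```text
bed {'c': (521.8, 20.4), 'size': (346.7, 119.6), 'ang': 99.0, 'z': array([18., 18., 18.]), 'n': 5043, 'mean': array([509.8,  49.4,  18. ])}
bedD {'c': (522.3, 17.3), 'size': (353.7, 120.3), 'ang': 99.0, 'z': array([16.4, 17.8, 19.3]), 'n': 5022, 'mean': array([509.7,  49.4,  18.3])}
blue {'c': (542.1, 51.3), 'size': (16.0, 8.8), 'ang': 8.5, 'z': array([54., 54., 54.]), 'n': 42, 'mean': array([543.7,  51.9,  54. ])} [544.37001414  51.87943992  53.64939131]
orange {'c': (526.4, 140.2), 'size': (1.5, 0.0), 'ang': 8.5, 'z': array([106., 106., 106.]), 'n': 2, 'mean': array([526.4, 140.2, 106. ])} [[478.1 104.6 100.6]
 [504.6 119.  102.7]
 [528.6 137.9 103.4]]
cork {'c': (530.6, -62.6), 'size': (110.2, 59.7), 'ang': 101.0, 'z': array([50., 50., 50.]), 'n': 1814, 'mean': array([530.4, -61.5,  50. ])} {'c': (531.0, -63.3), 'size': (109.6, 60.1), 'ang': 101.0, 'z': array([48.8, 50.1, 51.3]), 'n': 1814, 'mean': array([530.4, -61.5,  50.1])}
170 [187 163 116] [526.  11.  19.] [523.  16.  50.]
176 [155 137  97] [528.  -1.  17.] [525.   5.  50.]
182 [95 81 56] [528.  -8.  36.] [526.  -6.  50.]
188 [144 117  83] [528. -16.  51.] [528. -17.  50.]
194 [138 110  79] [530. -28.  50.] [530. -28.  50.]
200 [140 112  77] [532. -39.  49.] [532. -39.  50.]
206 [134 110  77] [534. -50.  52.] [534. -50.  50.]
212 [219 173 124] [536. -62.  51.] [536. -62.  50.]
218 [225 181 128] [538. -73.  52.] [538. -73.  50.]
224 [200 156 111] [540. -85.  50.] [540. -85.  50.]
230 [214 171 122] [542. -96.  52.] [542. -97.  50.]
236 [229 186 134] [ 544. -109.   51.] [ 544. -109.   50.]
242 [121 113 107] [ 547. -123.   45.] [ 546. -121.   50.]
248 [251 249 247] [ 548. -131.   54.] [ 548. -133.   50.]
254 [148 115  91] [ 558. -168.    2.] [ 550. -145.   50.]
(292, 95) [134 130 118] [518.4 144.9  58. ]
(272, 115) [251 215 115] [488.2 107.8 102.7]
(294, 112) [117 107  96] [524.  117.9  78.8]
```

Call:
servo_tool(motion=[[[0.12,-0.197,-0.56,0,0,0.0135,0],[0.12,-0.197,-0.56,0,0,0.0135,0],[0.12,-0.197,-0.56,0,0,0.0135,0],[0.12,-0.197,-0.56,0,0,0.0135,0],[0.12,-0.197,-0.56,0,0,0.0135,0],[0.12,-0.197,-0.56,0,0,0.0135,0],[0.12,-0.197,-0.56,0,0,0.0135,0],[0.12,-0.197,-0.66,0,0,0.0135,0],[0.12,-0.197,-0.757,0,0,0.0135,0],[0.12,-0.197,-0.757,0,0,0.0135,0]]])

```text
clock: 2.8
eef_pos: [528.0, -62.6, 22.3]
eef_rot: [-3.135, -0.003, 1.761]
wrist_force: [-0.8, 0.9, 0.2]
finger_gap: 94.1
finger_force: 0.0
```

Call:
servo_tool(motion=[[[0,0,0,0,0,0,0.5],[0,0,0,0,0,0,0.6],[0,0,0,0,0,0,0.6],[0,0,0,0,0,0,0.6],[0,0,0,0,0,0,0.6],[0,0,0,0,0,0,0.6]]], newtons=20)

```text
clock: 3.4
eef_pos: [531.2, -62.9, 26.6]
eef_rot: [3.14, 0.001, 1.762]
wrist_force: [-3.7, -0.2, 10.0]
finger_gap: 60.1
finger_force: 20.0
```

Call:
servo_tool(motion=[[[0,0,0.1,0,0,0,0.6],[0,0,0.2,0,0,0,0.6],[0,-0.1,0.2,0,0,0,0.6],[-0.1,-0.2,0.2,0,0,0,0.6],[-0.15,-0.3,0.2,0,0,0,0.6]]])

```text
clock: 3.9
eef_pos: [467.9, -191.4, 125.6]
eef_rot: [3.142, -0.0, 1.763]
wrist_force: [0.6, -1.4, -2.5]
finger_gap: 60.3
finger_force: 20.0
```

```bash
python3 - <<'E'
from h import *
d=np.load('top.npz');f=d['f'];P=d['P'];s=3.4632
for (u,v) in [(570,332),(640,332),(570,403),(632,403),(655,362),(700,362),(575,200)]:
    a,b=126+int(v/s),210+int(u/s); print((u,v),np.nanmedian(P[a-1:a+2,b-1:b+2].reshape(-1,3),0).round(0))
H,S,V=hsvp({'frame':f})
g=(H>60)&(H<95)&(S>70)
# green map on grid (x down from 520 to 360, y -180..-380)
ok=np.isfinite(P[...,0])&(P[...,2]<40)
for x in range(540,340,-12):
    print(x,''.join('G' if g[np.unravel_index(np.argmin(np.where(ok,(P[...,0]-x)**2+(P[...,1]-y)**2,1e9)),g.shape)] else '.' for y in range(-150,-400,-10)))
# heights
for n,(x,y) in dict(nearG=(330,-150),upperG=(480,-300),low2=(380,-400),wood=(425,-230)).items():
    m=ok&(abs(P[...,0]-x)<20)&(abs(P[...,1]-y)<20);print(n,P[m][:,2].mean(),m.sum())
E
```

```text
(570, 332) [ 461. -253.    4.]
(640, 332) [ 463. -335.    4.]
(570, 403) [ 376. -255.    2.]
(632, 403) [ 378. -328.    3.]
(655, 362) [ 427. -356.    3.]
(700, 362) [ 428. -409.    4.]
(575, 200) [ 616. -260.    2.]
540 .........................
528 .........................
516 .........................
504 .........................
492 .........................
480 .........................
468 .........................
456 .........................
444 .........................
432 .........................
420 .........................
408 .........................
396 .........................
384 .........................
372 ....GGGGGG.GGGG.GG.......
360 GGGGGGGGGGGGGGGGGG.......
348 GGGGGGGGGGGGGGGGGG.......
nearG 6.095059798160448 99
upperG 5.933473167162715 100
low2 6.104889062561115 95
wood 1.1679788878616317 97
```

Call:
servo_tool(motion=[[[-0.074,-0.104,-0.05,0,0,-0.061,0.6],[-0.074,-0.104,-0.1,0,0,-0.061,0.6],[-0.074,-0.104,-0.15,0,0,-0.061,0.6],[-0.074,-0.104,-0.2,0,0,-0.061,0.6],[-0.074,-0.104,-0.22,0,0,-0.061,0.6],[-0.074,-0.104,-0.23,0,0,-0.061,0.6],[-0.074,-0.104,-0.232,0,0,-0.061,0.6],[-0.074,-0.104,-0.232,0,0,-0.061,0.6],[-0.074,-0.104,-0.232,0,0,-0.061,0.6]]])

```text
clock: 4.8
eef_pos: [432.7, -242.9, 10.3]
eef_rot: [3.14, 0.001, 1.571]
wrist_force: [0.1, 0.5, -1.6]
finger_gap: 60.1
finger_force: 20.0
```

Call:
servo_tool(motion=[[[0,0,0.03,0,0,0,0.6],[-0.027,-0.04,0.03,0,0,0,0.6],[-0.027,-0.04,0.01,0,0,0,0.6],[-0.027,-0.04,0.0,0,0,0,0.6],[-0.027,-0.04,-0.002,0,0,0,0.6],[-0.027,-0.04,-0.004,0,0,0,0.6],[-0.027,-0.04,-0.004,0,0,0,0.6],[-0.027,-0.04,-0.004,0,0,0,0.6]]])

```text
clock: 5.6
eef_pos: [418.6, -262.6, 8.3]
eef_rot: [-3.14, 0.0, 1.571]
wrist_force: [-10.9, 0.8, 21.2]
finger_gap: 60.1
finger_force: 20.0
```

Call:
servo_tool(motion=[[[0,0,0,0,0,0,0.2],[0,0,0,0,0,0,0],[0,0,0.1,0,0,0,0],[0,0,0.2,0,0,0,0],[0,0,0.3,0,0,0,0],[0.02,0.1,0.36,0,0,0,0],[0.04,0.2,0.42,0,0,0,0],[0.06,0.3,0.46,0,0,0,0],[0.08,0.4,0.5,0,0,0,0],[0.1,0.5,0.55,0,0,0,0]]])

```text
clock: 6.6
eef_pos: [462.5, -41.1, 268.5]
eef_rot: [-3.141, -0.0, 1.57]
wrist_force: [1.4, -0.1, -0.0]
finger_gap: 93.8
finger_force: 0.0
```

Call:
servo_tool(motion=[[[0.01,0.1,0.05,0,0,0,0],[0.02,0.2,0.1,0,0,0,0],[0.02,0.3,0.12,0,0,0,0],[0.02,0.4,0.12,0,0,0,0],[0.02,0.5,0.12,0,0,0,0],[0.02,0.5,0.12,0,0,0,0],[0.02,0.5,0.12,0,0,0,0]]])

```text
clock: 7.3
eef_pos: [472.2, 208.2, 327.3]
eef_rot: [-3.141, 0.0, 1.573]
wrist_force: [-1.0, -0.7, 0.3]
finger_gap: 94.3
finger_force: 0.0
```

```bash
python3 - <<'E'
from h import *
c,P=cam('wrist');H,S,V=hsvp(c);print(manip.read_state()['eef_pos'],manip.read_state()['eef_rot'])
save('w2.png',c['frame']);np.savez('w2.npz',f=c['frame'],P=P)
m=((H<10)|(H>170))&(S>110)&(abs(P[...,0]-470)<80)&(abs(P[...,1]-318)<80)
if m.sum():
    m=big(m);v,u=np.where(m);print(u.min(),u.max(),v.min(),v.max());print(rect(plane(c,26.7),m),rect(P,m,(22,32)))
c,P=cam('top');m=(abs(P[...,0]-419)<60)&(abs(P[...,1]+262)<80)&(P[...,2]>19)&(P[...,2]<60);print(rect(P,m))
E
```

```text
[472.43140964 206.77882453 327.43809158] [-3.14077339e+00  5.18451348e-04  1.57179598e+00]
230 275 51 118
{'c': (469.2, 320.2), 'size': (89.2, 44.0), 'ang': 71.0, 'z': array([26.7, 26.7, 26.7]), 'n': 1811, 'mean': array([469.4, 321.3,  26.7])} {'c': (469.1, 320.3), 'size': (89.3, 44.2), 'ang': 70.9, 'z': array([25.5, 26.6, 27.8]), 'n': 1810, 'mean': array([469.4, 321.3,  26.7])}
{'c': (422.8, -256.4), 'size': (137.9, 114.5), 'ang': 85.8, 'z': array([25.4, 33.1, 40.2]), 'n': 421, 'mean': array([ 417.8, -262.3,   33. ])}
```

Call:
servo_tool(motion=[[[-0.006,0.06,-0.08,0,0,-0.04,0],[-0.006,0.12,-0.16,0,0,-0.08,0],[-0.006,0.18,-0.24,0,0,-0.106,0],[-0.006,0.227,-0.32,0,0,-0.106,0],[-0.006,0.227,-0.41,0,0,-0.106,0],[-0.006,0.227,-0.5,0,0,-0.106,0],[-0.006,0.227,-0.59,0,0,-0.106,0],[-0.006,0.227,-0.62,0,0,-0.106,0],[-0.006,0.227,-0.635,0,0,-0.106,0],[-0.006,0.227,-0.635,0,0,-0.106,0]]])

```text
clock: 8.4
eef_pos: [470.4, 319.8, 11.4]
eef_rot: [3.141, -0.001, 1.236]
wrist_force: [-0.4, 0.0, 0.0]
finger_gap: 93.8
finger_force: 0.0
```

Call:
servo_tool(motion=[[[-0.002,0,-0.006,0,0,0,0],[-0.002,0,-0.007,0,0,0,0.4],[-0.002,0,-0.007,0,0,0,0.6],[-0.002,0,-0.007,0,0,0,0.7],[-0.002,0,-0.007,0,0,0,0.7],[-0.002,0,-0.007,0,0,0,0.7],[-0.002,0,-0.007,0,0,0,0.7],[-0.002,0,-0.007,0,0,0,0.7]]])

```text
clock: 9.2
eef_pos: [468.5, 320.1, 6.9]
eef_rot: [-3.141, 0.0, 1.237]
wrist_force: [-1.6, -0.0, 1.7]
finger_gap: 44.8
finger_force: 20.0
```

Call:
servo_tool(motion=[[[0,0,0.08,0,0,0,0.7],[0,0,0.17,0,0,0,0.7],[0,0,0.26,0,0,0.04,0.7],[0.02,-0.06,0.32,0,0,0.08,0.7],[0.04,-0.15,0.35,0,0,0.12,0.7],[0.06,-0.24,0.35,0,0,0.156,0.7],[0.08,-0.33,0.35,0,0,0.156,0.7],[0.1,-0.42,0.35,0,0,0.156,0.7],[0.12,-0.51,0.35,0,0,0.156,0.7],[0.13,-0.6,0.35,0,0,0.156,0.7]]])

```text
clock: 10.2
eef_pos: [533.7, 18.2, 181.7]
eef_rot: [-3.141, -0.0, 1.727]
wrist_force: [1.1, 0.8, -1.8]
finger_gap: 45.0
finger_force: 20.0
```

Call:
servo_tool(motion=[[[0.007,-0.1,0,0,0,0,0.7],[0.007,-0.19,0,0,0,0,0.7],[0.007,-0.19,0,0,0,0,0.7],[0.007,-0.19,0,0,0,0,0.7]]])

```text
clock: 10.6
eef_pos: [536.8, -75.5, 181.6]
eef_rot: [-3.141, -0.0, 1.725]
wrist_force: [0.1, 1.0, -1.9]
finger_gap: 44.8
finger_force: 20.0
```

Call:
servo_tool(motion=[[[0.001,-0.002,-0.09,0,0,0.001,0.7],[0.001,-0.002,-0.18,0,0,0.001,0.7],[0.001,-0.002,-0.26,0,0,0.001,0.7],[0.001,-0.002,-0.3,0,0,0.001,0.7],[0.001,-0.002,-0.315,0,0,0.001,0.7],[0.001,-0.002,-0.322,0,0,0.001,0.7],[0.001,-0.002,-0.322,0,0,0.001,0.7],[0.001,-0.002,-0.322,0,0,0.001,0.7]]])

```text
clock: 11.4
eef_pos: [538.3, -75.8, 22.2]
eef_rot: [3.14, 0.001, 1.731]
wrist_force: [0.0, -0.6, -1.2]
finger_gap: 44.9
finger_force: 20.0
```

Not yet touching; lower 2 mm, release, retreat to a view of the fixture.

Call:
servo_tool(motion=[[[-0.001,0,-0.003,0,0,0,0.7],[-0.001,0,-0.004,0,0,0,0.7],[-0.001,0,-0.004,0,0,0,0.7],[-0.001,0,-0.004,0,0,0,0.7]]])

```text
clock: 11.8
eef_pos: [537.6, -76.0, 20.2]
eef_rot: [3.14, 0.001, 1.73]
wrist_force: [-2.7, 1.4, 8.1]
finger_gap: 44.7
finger_force: 20.0
```

Call:
servo_tool(motion=[[[0,0,0,0,0,0,0.3],[0,0,0,0,0,0,0],[0,0,0,0,0,0,0],[0,0,0.09,0,0,0,0],[0,0,0.18,0,0,0,0],[0,0,0.27,0,0,0,0],[0,0.06,0.34,0,0,0,0],[-0.02,0.13,0.4,0,0,0,0],[-0.03,0.2,0.46,0,0,0,0],[-0.03,0.2,0.46,0,0,0,0]]])

```text
clock: 12.8
eef_pos: [522.7, 27.1, 253.2]
eef_rot: [3.135, 0.001, 1.734]
wrist_force: [1.8, 0.1, 0.3]
finger_gap: 93.9
finger_force: 0.0
```

```bash
python3 - <<'E'
from h import *
c,P=cam('wrist');H,S,V=hsvp(c);s=manip.read_state();print(s['eef_pos'],s['eef_rot'])
save('w3.png',c['frame']);np.savez('w3.npz',f=c['frame'],P=P)
near=(abs(P[...,0]-523)<110)&(abs(P[...,1]-10)<200)
m=near&((H<10)|(H>170))&(S>110)&(P[...,2]>34)&(P[...,2]<46)&(P[...,1]<0)
print('red',rect(plane(c,40),big(m)),rect(P,big(m)))
bed=near&(H>18)&(H<34)&(S>50)&(V>110)&(P[...,2]>10)&(P[...,2]<25)
print('bed',rect(P,bed),rect(plane(c,18),bed))
m=near&(H>100)&(H<128)&(S>90)&(P[...,2]>48)&(P[...,2]<60);print('blue',rect(P,big(m)))
m=near&(P[...,2]>95)&(P[...,2]<115)&(P[...,1]>85);print('bar',rect(P,big(m)))
m=near&(P[...,2]>98)&(P[...,2]<115)&(P[...,1]<85);print('handle',rect(P,big(m)))
m=near&(P[...,2]>48)&(P[...,2]<60)&(P[...,1]<-100);print('stop',rect(P,big(m)))
E
```

```text
[522.41039055  25.4807746  250.70838509] [3.13812566e+00 6.54079169e-04 1.73308430e+00]
red {'c': (537.9, -75.2), 'size': (88.2, 43.4), 'ang': 99.9, 'z': array([40., 40., 40.]), 'n': 1673, 'mean': array([537.9, -75.9,  40. ])} {'c': (537.9, -75.2), 'size': (88.9, 43.4), 'ang': 99.9, 'z': array([38.9, 39.9, 40.9]), 'n': 1673, 'mean': array([538. , -75.9,  39.9])}
bed {'c': (522.4, 20.3), 'size': (348.1, 119.3), 'ang': 99.1, 'z': array([16.7, 17.8, 18.9]), 'n': 12741, 'mean': array([519.1,  39.5,  17.8])} {'c': (522.5, 20.5), 'size': (346.5, 118.3), 'ang': 99.0, 'z': array([18., 18., 18.]), 'n': 12741, 'mean': array([519.1,  39.5,  18. ])}
blue {'c': (498.0, 36.5), 'size': (24.3, 21.9), 'ang': 9.2, 'z': array([52.7, 53.7, 54.9]), 'n': 278, 'mean': array([496.2,  36.5,  53.8])}
bar {'c': (506.7, 121.3), 'size': (69.9, 16.0), 'ang': 28.7, 'z': array([101.3, 103.5, 104.8]), 'n': 1056, 'mean': array([506.9, 121.1, 103.3])}
handle {'c': (519.5, 40.4), 'size': (20.6, 20.0), 'ang': 145.5, 'z': array([ 99.2, 100.5, 101.7]), 'n': 283, 'mean': array([519.5,  40.6, 100.4])}
stop {'c': (546.4, -127.7), 'size': (69.2, 11.1), 'ang': 8.7, 'z': array([50.4, 53.5, 54.7]), 'n': 427, 'mean': array([ 546.3, -126.8,   53.1])}
```

View pics/w3.png

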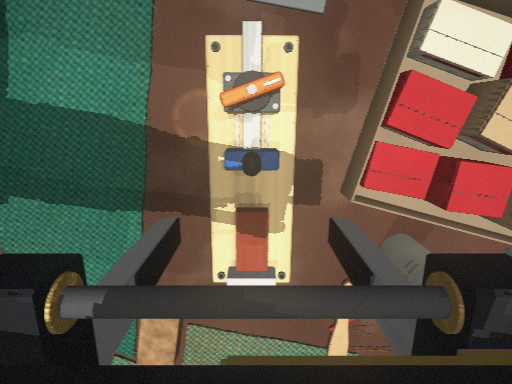

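The view shows the red offcut centred on the bed at (252,238), close to the stop at (250,275), with the jaw handle at (252,163) and the bar at (252,89). The offcut is within about 0.3 mm of centre and 3 mm from the stop. Now I'll grip the handle.

Call:
servo_tool(motion=[[[-0.006,0.03,0,0,0,-0.002,0],[-0.006,0.03,-0.08,0,0,-0.002,0],[-0.006,0.03,-0.17,0,0,-0.002,0],[-0.006,0.03,-0.26,0,0,-0.002,0],[-0.006,0.03,-0.33,0,0,-0.002,0],[-0.006,0.03,-0.36,0,0,-0.002,0.3],[-0.006,0.03,-0.365,0,0,-0.002,0.6],[-0.006,0.03,-0.365,0,0,-0.002,0.9],[-0.006,0.03,-0.365,0,0,-0.002,0.9],[-0.006,0.03,-0.365,0,0,-0.002,0.9]]], newtons=20)

```text
clock: 13.85
eef_pos: [519.6, 39.0, 67.4]
eef_rot: [3.14, 0.0, 1.724]
wrist_force: [-0.9, 0.5, -0.6]
finger_gap: 57.3
finger_force: 0.0
```

Call:
servo_tool(motion=[[[0,0,0,0,0,0,0.95],[0,0,0,0,0,0,0.95],[0,0,0,0,0,0,0.95],[0,0,0,0,0,0,0.95],[0,0,0,0,0,0,0.95],[0.003,-0.02,0,0,0,0,0.95],[0.006,-0.04,0,0,0,0,0.95],[0.009,-0.06,0,0,0,0,0.95],[0.012,-0.08,0,0,0,0,0.95],[0.016,-0.1,0,0,0,0,0.95]]])

```text
clock: 14.85
eef_pos: [526.8, -11.8, 66.4]
eef_rot: [-3.141, -0.0, 1.724]
wrist_force: [-6.8, 2.3, 5.5]
finger_gap: 19.7
finger_force: 20.0
```

Call:
servo_tool(motion=[[[0.001,-0.005,0,0,0,0,0.95],[0.002,-0.01,0,0,0,0,0.95],[0.0025,-0.015,0,0,0,0,0.95],[0.0025,-0.017,0,0,0,0,0.95],[0.0025,-0.017,0,0,0,0,0.95]]])

```text
clock: 15.35
eef_pos: [528.2, -20.3, 66.4]
eef_rot: [-3.141, 0.0, 1.724]
wrist_force: [-5.9, -0.2, 4.3]
finger_gap: 19.8
finger_force: 20.0
```

Call:
servo_tool(motion=[[[0.0005,-0.002,0,0,0,0,0.95],[0.0005,-0.004,0,0,0,0,0.95],[0.0005,-0.004,0,0,0,0,0.95]]])

```text
clock: 15.65
eef_pos: [528.4, -22.0, 66.4]
eef_rot: [-3.141, -0.0, 1.724]
wrist_force: [-4.4, 2.3, 3.7]
finger_gap: 19.7
finger_force: 20.0
```

Call:
servo_tool(motion=[[[0.0005,-0.002,0,0,0,0,0.95],[0.0005,-0.004,0,0,0,0,0.95],[0.0005,-0.004,0,0,0,0,0.95]]])

```text
clock: 15.95
eef_pos: [528.6, -23.3, 66.4]
eef_rot: [-3.141, -0.001, 1.724]
wrist_force: [-5.3, 8.4, 3.5]
finger_gap: 19.9
finger_force: 20.0
```

Call:
servo_tool(motion=[[[0.0005,-0.002,0,0,0,0,0.95],[0.0005,-0.003,0,0,0,0,0.95],[0.0005,-0.003,0,0,0,0,0.95]]])

```text
clock: 16.25
eef_pos: [528.6, -23.5, 66.4]
eef_rot: [-3.141, -0.003, 1.724]
wrist_force: [-6.9, 18.3, 7.0]
finger_gap: 19.8
finger_force: 20.0
```

Call:
servo_tool(motion=[[[0,0,0,0,0,0,0.6],[0,0,0,0,0,0,0.3],[0,0,0,0,0,0,0],[0,0,0.08,0,0,0,0],[0,0,0.16,0,0,0,0],[0,0,0.22,0,0,0.045,0],[-0.01,0.07,0.25,0,0,0.09,0],[-0.02,0.14,0.25,0,0,0.135,0],[-0.03,0.22,0.25,0,0,0.18,0],[-0.044,0.29,0.25,0,0,0.225,0]]])

```text
clock: 17.25
eef_pos: [507.0, 121.3, 191.6]
eef_rot: [3.141, 0.001, 2.436]
wrist_force: [0.5, 0.1, -0.5]
finger_gap: 93.5
finger_force: 0.0
```

Call:
servo_tool(motion=[[[0,0,0,0,0,0.047,0],[0,0,0,0,0,0.094,0],[0,0,0,0,0,0.141,0],[0,0,0,0,0,0.188,0],[0,0,0,0,0,0.235,0],[0,0,0,0,0,0.282,0],[0,0,0,0,0,0.329,0],[0,0,0,0,0,0.37,0],[0,0,0,0,0,0.38,0],[0,0,0,0,0,0.38,0]]])

```text
clock: 18.25
eef_pos: [507.3, 119.7, 191.4]
eef_rot: [-3.141, 0.0, -2.658]
wrist_force: [0.9, -0.1, -0.5]
finger_gap: 94.1
finger_force: 0.0
```

```bash
python3 - <<'E'
from h import *
s=manip.read_state();print(s['eef_pos'],s['eef_rot'],s['joints'],s['moment'],s['wrist_force'])
c,P=cam('top');
m=(abs(P[...,0]-507)<60)&(abs(P[...,1]-121)<50)
c,P=cam('wrist');H,S,V=hsvp(c)
near=(abs(P[...,0]-523)<80)&(abs(P[...,1]-10)<200)
m=near&(H>3)&(H<22)&(S>150)&(P[...,2]>95)&(P[...,2]<115)
if m.sum()>20: print('bar',m.sum(),rect(P,big(m)))
m=near&((H<10)|(H>170))&(S>110)&(P[...,2]>34)&(P[...,2]<46)&(P[...,1]<0)
if m.sum()>20: print('red',m.sum(),rect(P,big(m)))
E
```

```text
[507.31544723 119.72756032 191.44631432] [-3.14128094e+00  2.54390155e-04 -2.65841774e+00] [ 1.61600191e-01  2.47829772e-01  1.62065580e+00 -2.25263339e-04
  1.27276721e+00 -1.89230490e+00] [ 0.08735181 -0.16910031 -0.04125773] [ 0.93755409 -0.13522392 -0.45189419]
bar 1002 {'c': (505.3, 120.7), 'size': (68.6, 14.9), 'ang': 28.0, 'z': array([101.9, 103.5, 104.5]), 'n': 1002, 'mean': array([502. , 119.2, 103.3])}
red 3012 {'c': (538.5, -81.1), 'size': (85.3, 44.9), 'ang': 99.0, 'z': array([39. , 39.9, 40.9]), 'n': 3012, 'mean': array([537.3, -85.9,  39.9])}
```

Call:
servo_tool(motion=[[[-0.002,0.002,-0.08,0,0,0.003,0],[-0.002,0.002,-0.15,0,0,0.003,0],[-0.002,0.002,-0.2,0,0,0.003,0.3],[-0.002,0.002,-0.215,0,0,0.003,0.6],[-0.002,0.002,-0.215,0,0,0.003,0.9],[-0.002,0.002,-0.215,0,0,0.003,0.95],[-0.002,0.002,-0.215,0,0,0.003,0.95],[-0.002,0.002,-0.215,0,0,0.003,0.95],[-0.002,0.002,-0.215,0,0,0.003,0.95],[-0.002,0.002,-0.215,0,0,0.003,0.95]]], newtons=50)

```text
clock: 19.35
eef_pos: [506.2, 121.1, 84.3]
eef_rot: [-3.141, 0.0, -2.649]
wrist_force: [-0.5, -1.0, -0.7]
finger_gap: 33.4
finger_force: 0.0
```

```bash
cat > s.py <<'E'
from h import *
s=manip.read_state();print(s['clock'],s['eef_pos'].round(1),'yaw',np.degrees(s['eef_rot'][2]).round(2),'M',s['moment'].round(3),'F',s['wrist_force'].round(1),s['finger_gap'],s['finger_force'],s['joints'][5],s['effort'][5])
E
python3 s.py
```

```text
19.35 [506.2 121.1  84.3] yaw -151.77 M [ 0.01  -0.104  0.007] F [-0.5 -1.  -0.7] 33.35309695056124 0.0 -1.8989712210503014 0.0013319321078597568
```

Call:
servo_tool(motion=[[[0,0,0,0,0,0,0.95],[0,0,0,0,0,0,0.95],[0,0,0,0,0,0,0.95],[0,0,0,0,0,0,0.95]]])

```text
clock: 19.75
eef_pos: [505.8, 121.7, 84.0]
eef_rot: [3.141, -0.0, -2.649]
wrist_force: [-2.1, 4.3, 2.4]
finger_gap: 15.5
finger_force: 49.9
```

```bash
python3 s.py
```

```text
19.75 [505.8 121.7  84. ] yaw -151.76 M [0.932 0.445 0.019] F [-2.1  4.3  2.4] 15.48993268963491 49.946377873420715 -1.8990557162149801 0.0201479927636683
```

Call:
servo_tool(motion=[[[0,0,0,0,0,-0.01,0.95],[0,0,0,0,0,-0.02,0.95],[0,0,0,0,0,-0.03,0.95],[0,0,0,0,0,-0.04,0.95],[0,0,0,0,0,-0.05,0.95],[0,0,0,0,0,-0.05,0.95]]])

```text
clock: 20.35
eef_pos: [505.8, 121.6, 84.0]
eef_rot: [3.141, -0.0, -2.807]
wrist_force: [-3.1, 5.2, 3.2]
finger_gap: 15.6
finger_force: 49.9
```

```bash
python3 s.py
```

```text
20.35 [505.8 121.6  84. ] yaw -160.81 M [0.921 0.42  0.068] F [-3.1  5.2  3.2] 15.555960106922354 49.947529435157776 -1.7411506376049442 0.5883138813078403
```

Call:
servo_tool(motion=[[[0,0,0,0,0,-0.01,0.95],[0,0,0,0,0,-0.02,0.95],[0,0,0,0,0,-0.02,0.95]]])

```text
clock: 20.65
eef_pos: [505.8, 121.6, 84.0]
eef_rot: [3.141, -0.0, -2.869]
wrist_force: [-3.1, 5.0, 2.7]
finger_gap: 15.6
finger_force: 49.9
```

```bash
python3 s.py
```

```text
20.65 [505.8 121.6  84. ] yaw -164.4 M [0.967 0.492 0.034] F [-3.1  5.   2.7] 15.564648984094454 49.947370290756226 -1.6784149128449706 0.5414740741252899
```

Call:
servo_tool(motion=[[[0,0,0,0,0,-0.01,0.95],[0,0,0,0,0,-0.02,0.95],[0,0,0,0,0,-0.02,0.95]]])

```text
clock: 20.95
eef_pos: [505.8, 121.6, 84.0]
eef_rot: [3.141, -0.0, -2.932]
wrist_force: [-3.3, 3.7, 2.2]
finger_gap: 15.6
finger_force: 49.9
```

```bash
python3 s.py
```

```text
20.95 [505.8 121.6  84. ] yaw -168.01 M [1.009 0.471 0.076] F [-3.3  3.7  2.2] 15.565786930684258 49.94728088378906 -1.6155733031870743 0.5415572226047516
```

Call:
servo_tool(motion=[[[0,0,0,0,0,-0.01,0.95],[0,0,0,0,0,-0.02,0.95],[0,0,0,0,0,-0.02,0.95]]])

```text
clock: 21.25
eef_pos: [505.8, 121.6, 84.0]
eef_rot: [3.141, -0.0, -2.995]
wrist_force: [-3.2, 4.4, 3.0]
finger_gap: 15.7
finger_force: 49.9
```

```bash
python3 s.py
```

```text
21.25 [505.8 121.6  84. ] yaw -171.6 M [0.907 0.502 0.001] F [-3.2  4.4  3. ] 15.668727659338629 49.94703233242035 -1.5527474181001049 0.5416600964963436
```

Call:
servo_tool(motion=[[[0,0,0,0,0,-0.01,0.95],[0,0,0,0,0,-0.02,0.95],[0,0,0,0,0,-0.02,0.95]]])

```text
clock: 21.55
eef_pos: [505.8, 121.6, 84.0]
eef_rot: [3.141, -0.001, -3.058]
wrist_force: [-2.7, 4.4, 2.6]
finger_gap: 15.3
finger_force: 49.9
```

```bash
python3 s.py
```

```text
21.55 [505.8 121.6  84. ] yaw -175.2 M [0.903 0.506 0.051] F [-2.7  4.4  2.6] 15.312657203747907 49.94697332382202 -1.4899169723109702 0.541742630302906
```

Call:
servo_tool(motion=[[[0,0,0,0,0,-0.01,0.95],[0,0,0,0,0,-0.02,0.95],[0,0,0,0,0,-0.02,0.95]]])

```text
clock: 21.85
eef_pos: [505.8, 121.6, 84.0]
eef_rot: [3.141, -0.001, -3.121]
wrist_force: [-3.0, 3.7, 2.5]
finger_gap: 15.5
finger_force: 49.9
```

```bash
python3 s.py
```

```text
21.85 [505.8 121.6  84. ] yaw -178.8 M [0.857 0.487 0.009] F [-3.   3.7  2.5] 15.494922200354022 49.9468857049942 -1.4271110666732276 0.5419203825294971
```

Call:
servo_tool(motion=[[[0,0,0,0,0,-0.01,0.95],[0,0,0,0,0,-0.02,0.95],[0,0,0,0,0,-0.02,0.95]]])

```text
clock: 22.15
eef_pos: [505.8, 121.5, 84.0]
eef_rot: [3.141, -0.001, 3.1]
wrist_force: [-3.6, 3.7, 2.9]
finger_gap: 15.6
finger_force: 49.9
```

```bash
python3 s.py
```

```text
22.15 [505.8 121.5  84. ] yaw 177.6 M [0.809 0.579 0.141] F [-3.6  3.7  2.9] 15.644153190340633 49.94823396205902 -1.3642995014752366 0.5939270742237568
```

Call:
servo_tool(motion=[[[0,0,0,0,0,-0.01,0.95],[0,0,0,0,0,-0.02,0.95],[0,0,0,0,0,-0.02,0.95]]])

```text
clock: 22.45
eef_pos: [505.8, 121.5, 84.0]
eef_rot: [3.141, -0.001, 3.037]
wrist_force: [-2.4, 4.2, 2.2]
finger_gap: 15.9
finger_force: 50.0
```

```bash
python3 s.py
```

```text
22.45 [505.8 121.5  84. ] yaw 174.02 M [0.784 0.504 0.245] F [-2.4  4.2  2.2] 15.870058650252002 49.99245643615723 -1.3016511022229187 0.7997417449951172
```

Call:
servo_tool(motion=[[[0,0,0,0,0,-0.02,0.95],[0,0,0,0,0,-0.04,0.95],[0,0,0,0,0,-0.06,0.95],[0,0,0,0,0,-0.08,0.95],[0,0,0,0,0,-0.1,0.95],[0,0,0,0,0,-0.12,0.95],[0,0,0,0,0,-0.14,0.95],[0,0,0,0,0,-0.155,0.95],[0,0,0,0,0,-0.155,0.95],[0,0,0,0,0,-0.155,0.95]]])

```text
clock: 23.45
eef_pos: [505.7, 121.5, 84.0]
eef_rot: [-3.141, -0.001, 2.551]
wrist_force: [-3.7, 3.8, 3.2]
finger_gap: 15.6
finger_force: 50.0
```

```bash
python3 s.py; python3 - <<'E'
from h import *
c,P=cam('wrist');H,S,V=hsvp(c)
m=(abs(P[...,0]-507)<60)&(abs(P[...,1]-121)<60)&(H>3)&(H<22)&(S>150)&(P[...,2]>95)&(P[...,2]<115)
if m.sum()>20: print('bar',m.sum(),rect(P,m))
save('w4.png',c['frame'])
E
```

```text
23.45 [505.7 121.5  84. ] yaw 146.19 M [0.719 0.718 0.332] F [-3.7  3.8  3.2] 15.634729978241696 49.99152481555939 -0.8159872763699831 0.3593611065298319
bar 2425 {'c': (503.1, 122.8), 'size': (63.9, 16.2), 'ang': 146.7, 'z': array([101.6, 103.5, 104.5]), 'n': 2425, 'mean': array([499.5, 125.5, 103.2])}
```

Call:
servo_tool(motion=[[[0,0,0,0,0,-0.009,0.95],[0,0,0,0,0,-0.009,0.95],[0,0,0,0,0,-0.009,0.95]]])

```text
clock: 23.8
eef_pos: [505.7, 121.5, 84.0]
eef_rot: [-3.141, -0.001, 2.523]
wrist_force: [-4.0, 2.8, 3.6]
finger_gap: 15.5
finger_force: 50.0
```

```bash
python3 s.py
```

```text
23.8 [505.7 121.5  84. ] yaw 144.57 M [0.707 0.751 0.248] F [-4.   2.8  3.6] 15.5136920506076 49.99684453010559 -0.7877545903650859 0.33085531555116177
```

Call:
servo_tool(motion=[[[0,0,0,0,0,0,0.7],[0,0,0,0,0,0,0.4],[0,0,0,0,0,0,0.2],[0,0,0,0,0,0,0.2],[0,0,0.06,0,0,0,0.2],[0,0,0.14,0,0,0,0],[0,0,0.22,0,0,0,0],[0,0,0.3,0,0,0,0],[0,0,0.3,0,0,0,0],[0,0,0.3,0,0,0,0]]])

```text
clock: 24.8
eef_pos: [506.2, 121.0, 234.1]
eef_rot: [3.141, 0.001, 2.522]
wrist_force: [-0.6, -0.7, -1.5]
finger_gap: 92.1
finger_force: 0.0
```

```bash
python3 s.py; python3 - <<'E'
from h import *
c,P=cam('wrist');H,S,V=hsvp(c)
m=(abs(P[...,0]-507)<60)&(abs(P[...,1]-121)<60)&(H>3)&(H<22)&(S>150)&(P[...,2]>95)&(P[...,2]<115)
if m.sum()>20: print('bar',m.sum(),rect(P,m))
save('w5.png',c['frame'])
c,P=cam('top');r=c['frame'][126:294,210:440];save('top5.png',cv2.resize(r,None,fx=3.46,fy=3.46,interpolation=cv2.INTER_CUBIC))
E
```

```text
24.8 [506.2 121.  234.1] yaw 144.51 M [ 0.01  -0.158 -0.034] F [-0.6 -0.7 -1.5] 92.10490197825513 0.0 -0.7869524735541046 -0.0004650587106880266
bar 722 {'c': (505.6, 121.6), 'size': (68.8, 14.9), 'ang': 149.9, 'z': array([102. , 103.4, 104.6]), 'n': 722, 'mean': array([502.2, 123.6, 103.3])}
```

View pics/w5.png

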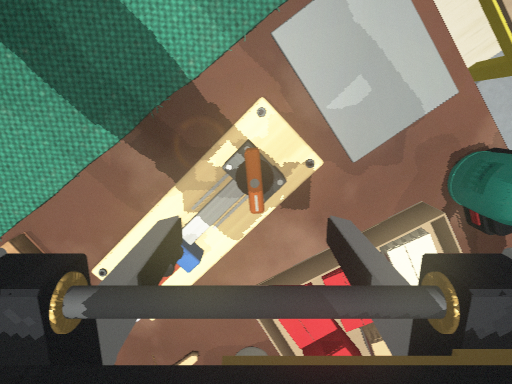

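View pics/top5.png

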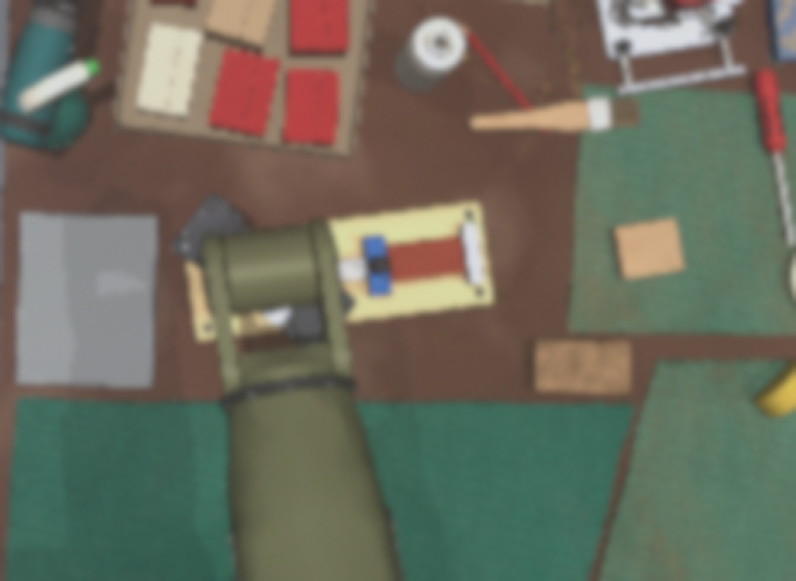

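The top view shows the red offcut clamped at (428,258) between the jaw (376,265) and the stop (474,250), and the cork flat on bare worktop at (583,367). The pale offcut and the bottle have not moved. The bar sprang back to about 150°, some 29–30° past the bite.

```bash
python3 -c "
from cell import manip
print(manip.sign_off())"
```

```text
the job is handed in; nothing more can be done
None
```

I've handed the job in at about 25 s: cork block flat on the bare worktop, red-brown offcut clamped end to end, lock knob let go about 29–30° past the bite (my measurement), pale offcut and bottle untouched; no verdict came back.

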